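# Lever the snap-fit cover off a clamped calibration fixture

## Robot

A 7-joint arm with a two-finger parallel gripper is mounted at the origin on the work surface. World frame = base frame: x ahead of the robot, y to its left, z up, the work surface at z = 0. Lengths are in m, angles in rad, forces in N, time in s.
With the tool pointing down it reaches from about 0.375 to 0.925 m from the base axis. Payload 3.1 kg.
Tool frame: the origin (TCP) lies between the finger pads; the fingertips stand 19 mm ahead of it and the grasp point (between the pads) is the TCP; z points along the fingers, y is the direction in which the jaws open and shut (so a half turn about z gives the same grasp; the last joint's range is limited). The gripper opens to 85 mm and grips with 20 to 120 N. Pads are 22 mm wide; open, the fingers measure 114 mm over their backs; the gripper's body (76 mm by 85 mm) begins 54 mm behind the grasp point. The pads swing forward as they close: fully open they stand 13 mm farther back than shut.
Start: joints at [1.191, 0.383, 0.044, 1.598, -0.018, 1.161, -0.05], TCP at [0.181, -0.624, 0.211] pointing down, gripper open.
Joint ranges: [-2.61, 2.61], [-0.41, 2.15], [-1.48, 1.57], [0, 2.5], [-1.57, 4.71], [0.05, 1.97], [-2.85, 2.85]. Speed limits (rad/s): [2.79, 2.79, 3.14, 3.14, 3.14, 3.14, 3.14].

## Interface

Orientations are given as a unit quaternion [x, y, z, w].
In Python, from bench import move_ptp, movel, move_j, move_gripper, pause, inverse_kinematics, read_camera, camera_params, MotionError, sign_off, look_for, tip_of, read_time_s, read_qpos, read_joint_vel, read_effort, read_eef_pos, read_tcp_rot, read_ft_force, read_ft_torque, read_finger_gap gives the robot as it stands. Calls block until the motion is done:
- move_ptp(position, orientation): joint-space move of the TCP to a pose.
- movel(position, orientation=None, speed=0.15): straight line of the TCP; orientation=None keeps the orientation; speed is the mean speed in m/s.
- move_j(angles): joint-space move.
- move_gripper(opening, effort=None): finger opening in m; effort is the grip in N (None keeps the last); returns when the fingers have stopped.
- pause(seconds).
- inverse_kinematics(position, orientation): joint angles nearest the present ones, or None.
- read_camera(name): name is "scene" or "top" or "wrist"; returns the picture (384x512x3 uint8, red, green, blue); there is no depth.
- camera_params(name): a dict with "K" (3x3 intrinsics, pixels), "camera_from_world" (4x4, takes a point from world to camera coordinates). Camera axes: x right, y down, z forward; pixel columns grow to the right and rows downward; lengths in m; the calibration is good to about 2 mm. The wrist camera is an equidistant fisheye: a pixel r from the principal point sees the ray r / f radians off the axis. A picture is of the moment at which its call begins: read the wrist's pose just before it. camera_params takes no time and is no camera call; for the wrist camera it gives the pose at the moment of the call.
A pose or a line that the arm cannot do raises MotionError and nothing moves.
- sign_off(): hands the job in, once; it reports no verdict.
Trained networks look in the newest picture that a camera, given by its name, has taken for a name from the list of things; names that differ only in an ending like _2 or _b are one class to them, and where a whole thing is asked for, a point or a joint stands for the part that bears it (a point fixed in the world has none). Each returns a list of dicts, best first, with "confidence" (0 to 1); they miss things now and then, are a little off and sometimes report something else, mostly with a low value. They report only what shows in the picture. A call takes as long as a camera call. They do not tell look-alikes from the thing itself.
- look_for(camera, name): "at" ([column, row] in pixels, amid what is visible of it).
- tip_of(camera, name): "at" ([column, row] in pixels: a listed point, or the origin of a listed thing).
Readings, each from a call of its own:
- read_time_s(): time.
- read_qpos(): joint angles.
- read_joint_vel(): joint speeds.
- read_effort(): joint torques, N m.
- read_eef_pos(): TCP position.
- read_tcp_rot(): TCP orientation.
- read_ft_force(): force on the tool from outside, world axes, zero at the start.
- read_ft_torque(): the same for the moment, N m.
- read_finger_gap(): finger opening in m.
Only numpy, scipy, OpenCV 4.12 (cv2) and the standard library are available. Lean on these libraries where they do the work, as an engineer would, in place of code of your own. Each camera call takes 0.05 s, during which the arm holds its last target.

## Task

Pick up the flat-bladed pry lever, work its blade over the round fulcrum bar and under the front lip of the snap-fit aluminium cover on the clamped fixture, and lever the cover up until it pops off its detent; keep fingers and arm off the cover until it has popped. Then lay the lever down flat on the bench top (not in the tray), lift the loose cover off and set it down gently, upright (open side down) and flat on the floor of the open tray. Leave the drive shaft, the bushing, the spline socket and the chuck key where they are.

Things in the scene. Friction and masses are not known exactly. Their poses are not given: they have to be found in the camera images.
- nest: Fixed aluminium plate, 180 x 140 mm, top face 70 mm above the bench, on a steel rail block, gripped by a grey screw clamp at its rear. Origin on the bench top (z = 0) under the seated cover's centre. x axis: level, from the pry side (front, facing the robot) to the rear; plate spans x -84 to +96 mm. Clamp screw at x +75, up to 155 mm high. The bench before the plate (x below -84) is free.
- nest_fulcrum (a point): Top of the round fulcrum bar at its middle: bar 12 mm thick, 80 mm long along the nest's y, at nest x -74 mm; its top is 84 mm above the bench and 10 mm lower than the seated lip's underside. Axes as the nest's.
- nest_seat (a point): Where the cover's centre is when seated: above the nest's origin, 114 mm above the bench. Below the cover a solid pedestal base, front face at nest x -36 mm, top 91 mm above the bench, stops a blade that is pushed in too far.
- cover_center (a point): Loose hollow aluminium cover, open below and low at the back, 70 (x) by 52 (y) by 40 mm high, about 0.18 kg. Point: centre of the box, 20 mm above its lower edge. Seated: axes as the nest's. A spring roller inside holds its front down: raised about 6 mm with some 10 N at the lip it springs up and stays propped, tilted about 0.12 rad (less: it drops back). Then it can be gripped across its 52 mm width and lifted straight up.
- cover_lip (a point): Underside of the cover's pry lip (5 mm thick, 52 mm wide), which runs along the lower front edge, 35 to 50 mm before the cover's centre in its -x. Point: 42 mm before the centre, at the lower edge. Seated 94 mm above the bench; popped and propped about 103 mm. With the blade on the fulcrum bar, tilting the lever 15 to 18 degrees (handle down) pops the cover.
- lever_grip (a point): Loose pry lever, about 0.22 kg: grey ribbed handle 90 mm long (x), 22 wide (y), 28 high (z); a flat steel blade, 24 mm wide and 5 mm thick, leaves its front end at half height and ends 130 mm from this point. Point: centre of the handle (14 mm above the bench when lying). x axis points along the blade to its tip. Somewhat heavier towards the blade.
- lever_tip (a point): Tip of the lever's blade, half-way through its thickness, 130 mm from the handle's centre.
- tray: Fixed open grey tray, 160 mm (x) by 140 mm (y), walls 5 mm thick and 25 mm high, floor 5 mm thick. Origin at the centre of its underside on the bench.
- shaft_center (a point): Bystander: knurled steel drive shaft with square ends, lying, 164 mm long (x), 30 mm thick; its centre.
- bushing_center (a point): Bystander: upright white ceramic bushing, 60 mm diameter, 60 mm high; its centre.
- socket_center (a point): Bystander: upright gunmetal spline socket, 52 mm diameter, 68 mm high; its centre.
- chuckkey_center (a point): Bystander: orange T-shaped chuck key, lying, about 135 mm long, crossbar 80 mm, 16 mm thick; its middle.
Not all that is in view belongs to the job. What is shaped like the part that bears lever_grip but pink or red is not meant.

How it is judged:
By the outcome, as a careful person would: the job done as asked, in the order asked, and still so for the second after the job is handed in, with the robot touching nothing.
It also fails if it takes over 67 s, if anything falls off the work surface, if the arm or the gripper's body presses on something with over 40 N, if the wrist force passes 120 N, or if a joint passes its speed limit or range.

## Working session

There is one attempt and no reset: what is moved stays moved. The work goes in short steps, each a Python script; the robot and the scene stay as the last script left them, time stands still between calls to the robot, and variables do not carry over. Pictures are saved under pics/ and viewed, and the job is handed in when it is done.

```bash
ls; mkdir -p pics; cat > h.py <<'E'
import numpy as np, cv2
from bench import *
from scipy.spatial.transform import Rotation as R
def save(n,f):
    im=read_camera(n); cv2.imwrite(f,im[:,:,::-1]); return im
def ray(n,px,P=None):
    P=P or camera_params(n); K=P["K"]; K=np.array(K); T=np.array(P["camera_from_world"])
    x=(px[0]-K[0,2])/K[0,0]; y=(px[1]-K[1,2])/K[1,1]
    if n=="wrist":
        r=np.hypot(x,y); d=np.array([np.sin(r)*x/max(r,1e-9),np.sin(r)*y/max(r,1e-9),np.cos(r)])
    else: d=np.array([x,y,1.]); d/=np.linalg.norm(d)
    Rw=T[:3,:3].T; return -Rw@T[:3,3], Rw@d
def atz(n,px,z,P=None):
    o,d=ray(n,px,P); return o+d*(z-o[2])/d[2]
def tri(rs):
    A=np.zeros((3,3));b=np.zeros(3)
    for o,d in rs:
        M=np.eye(3)-np.outer(d,d);A+=M;b+=M@o
    p=np.linalg.solve(A,b); return p,[float(np.linalg.norm((np.eye(3)-np.outer(d,d))@(p-o))) for o,d in rs]
def proj(n,p,P=None):
    P=P or camera_params(n); K=np.array(P["K"]);T=np.array(P["camera_from_world"])
    c=T[:3,:3]@np.array(p)+T[:3,3]
    if n=="wrist":
        r=np.hypot(c[0],c[1]); th=np.arctan2(r,c[2]); u=c[:2]/max(r,1e-9)*th
    else: u=c[:2]/c[2]
    return [K[0,0]*u[0]+K[0,2],K[1,1]*u[1]+K[1,2]]
E
python3 - <<'E'
from h import *
print(read_time_s(),read_eef_pos(),read_tcp_rot())
for n in("scene","top","wrist"):
    P=camera_params(n); print(n,np.round(P["K"],1).tolist(),np.round(P["camera_from_world"],3).tolist())
    save(n,f"pics/a_{n}.png")
    for t in ["nest","nest_fulcrum","nest_seat","cover_center","cover_lip","lever_grip","lever_tip","tray","shaft_center","bushing_center","socket_center","chuckkey_center"]:
        if n!="wrist" or t in("tray","lever_grip","lever_tip","cover_lip"): print(t,[(np.round(d["at"],1).tolist(),round(d["confidence"],2)) for d in tip_of(n,t)][:3])
print(read_time_s())
E
```

```text
pics
0.0 [ 0.18044023 -0.62343658  0.20930224] [ 9.90088696e-01  1.40437624e-01 -2.56458685e-04 -1.25797361e-03]
scene [[453.3, 0.0, 259.0], [0.0, 453.3, 194.1], [0.0, 0.0, 1.0]] [[0.897, 0.441, -0.016, -0.443], [0.317, -0.67, -0.672, -0.012], [-0.307, 0.598, -0.741, 1.407], [0.0, 0.0, 0.0, 1.0]]
nest [([305.3, 267.6], 0.74), ([314.9, 133.4], 0.56)]
nest_fulcrum [([292.0, 240.1], 0.65), ([280.5, 241.0], 0.56)]
nest_seat [([308.3, 246.1], 0.67), ([279.5, 240.0], 0.47)]
cover_center [([307.1, 240.2], 0.69)]
cover_lip [([291.9, 241.9], 0.86)]
lever_grip [([286.9, 168.3], 0.97), ([262.6, 184.6], 0.96), ([217.3, 137.5], 0.82)]
lever_tip [([320.1, 181.7], 0.85), ([245.7, 217.3], 0.73), ([248.8, 156.2], 0.69)]
tray [([304.3, 243.8], 0.44), ([363.7, 195.3], 0.21)]
shaft_center [([364.6, 193.8], 0.77)]
bushing_center [([277.7, 338.3], 0.66)]
socket_center [([308.0, 241.3], 0.52)]
chuckkey_center [([313.0, 133.9], 0.66)]
top [[375.9, 0.0, 249.9], [0.0, 375.9, 191.1], [0.0, 0.0, 1.0]] [[-0.027, -1.0, 0.012, 0.072], [-0.995, 0.026, -0.1, 0.465], [0.099, -0.014, -0.995, 1.218], [0.0, 0.0, 0.0, 1.0]]
nest [([266.3, 142.7], 0.57)]
nest_fulcrum [([268.6, 160.3], 0.62)]
nest_seat [([274.0, 135.6], 0.8)]
cover_center [([272.4, 134.8], 0.71)]
cover_lip [([270.4, 147.9], 0.85)]
lever_grip [([167.7, 281.7], 0.9), ([211.6, 209.8], 0.77), ([173.4, 202.4], 0.66)]
lever_tip [([247.7, 205.5], 0.88), ([178.0, 244.5], 0.76), ([181.9, 163.7], 0.66)]
tray [([362.0, 201.3], 0.97)]
shaft_center [([180.3, 121.1], 0.76), ([180.5, 167.3], 0.17)]
bushing_center [([338.5, 134.5], 0.63)]
socket_center [([366.7, 119.7], 0.83)]
chuckkey_center [([116.3, 198.6], 0.68)]
wrist [[297.3, 0.0, 255.2], [0.0, 297.3, 188.1], [0.0, 0.0, 1.0]] [[0.279, -0.96, -0.0, -0.65], [-0.926, -0.269, 0.265, -0.034], [-0.255, -0.074, -0.964, 0.378], [0.0, 0.0, 0.0, 1.0]]
cover_lip []
lever_grip []
lever_tip []
tray []
1.55
```

```bash
python3 -c "
import cv2
for n in('scene','top'):
    im=cv2.imread(f'pics/a_{n}.png'); cv2.imwrite(f'pics/a_{n}_big.png',cv2.resize(im,(800,600),interpolation=cv2.INTER_CUBIC))"
```

```text
(no output)
```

View pics/a_scene_big.png

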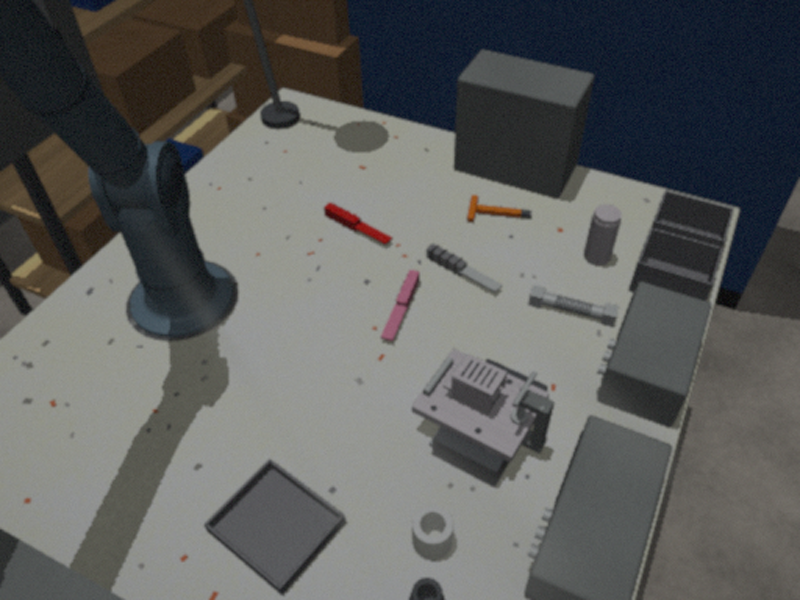

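View pics/a_top_big.png

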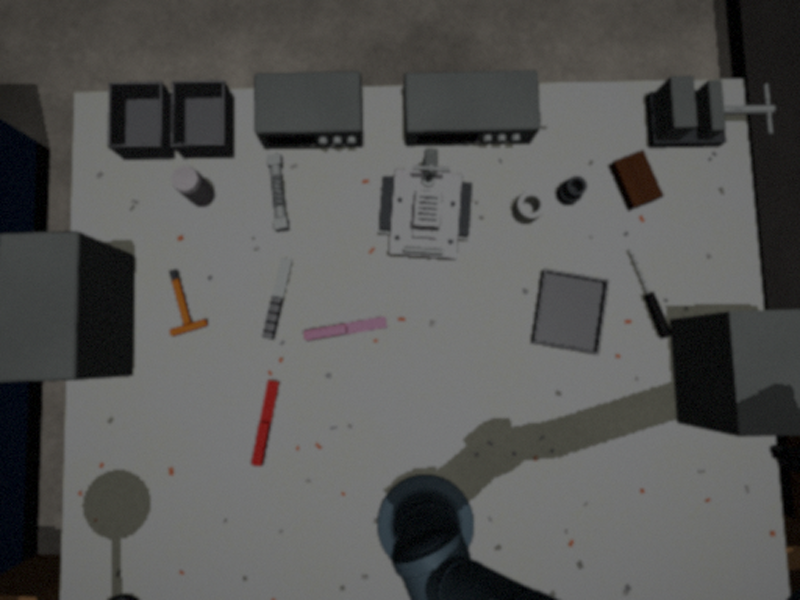

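The grey lever is at top px (173,202)→(182,164) and scene px (287,168)→(320,182). The pink and red ones are decoys. The nest is near top px (272,135) and the tray near top px (362,201).

```bash
python3 - <<'E'
from h import *
pairs={"grip":((286.9,168.3),(173.4,202.4)),"tip":((320.1,181.7),(181.9,163.7)),"lip":((291.9,241.9),(270.4,147.9)),"cover":((307.1,240.2),(272.4,134.8)),"ful":((280.5,241.0),(268.6,160.3)),"seat":((308.3,246.1),(274,135.6)),"nest":((305.3,267.6),(266.3,142.7))}
for k,(a,b) in pairs.items():
    p,e=tri([ray("scene",a),ray("top",b)]); print(k,p.round(4),np.round(e,4))
print("tray",atz("top",(362,201.3),0.0))
for k,z in (("grip",.014),("tip",.014),("lip",.094),("cover",.114),("ful",.084)):
    print(k,atz("top",pairs[k][1],z).round(4),atz("scene",pairs[k][0],z).round(4))
E
```

```text
grip [ 0.4383  0.3168 -0.0035] [0. 0.]
tip [0.5639 0.2826 0.0223] [0.0005 0.0005]
lip [ 0.5944 -0.0086  0.0898] [0.0017 0.0017]
cover [ 0.6315 -0.012   0.1218] [0.0018 0.0018]
ful [ 0.5598 -0.0029  0.0661] [0.001 0.001]
seat [ 0.6353 -0.0171  0.1049] [0.0043 0.0043]
nest [ 0.6348 -0.0023 -0.0107] [0.0015 0.0015]
tray [ 0.42521015 -0.31664377  0.        ]
grip [0.4369 0.3134 0.014 ] [0.445  0.3003 0.014 ]
tip [0.5658 0.2843 0.014 ] [0.5612 0.29   0.014 ]
lip [ 0.595  -0.0074  0.094 ] [ 0.5942 -0.0126  0.094 ]
cover [ 0.6318 -0.0135  0.114 ] [ 0.6313 -0.0053  0.114 ]
ful [ 0.5574 -0.0012  0.084 ] [ 0.5641 -0.0156  0.084 ]
```

```bash
cat >> h.py <<'E'
def down(a,tilt=0.):
    """tool down, tool x at world yaw a; tilt>0: fingers lean towards +tool x (front of held lever up)"""
    q=R.from_euler('z',a)*R.from_euler('y',-tilt)*R.from_quat([1,0,0,0]); return q.as_quat()
def look(tag,names,n="wrist",f=tip_of):
    P=camera_params(n); save(n,f"pics/{tag}.png"); out={}
    for t in names:
        out[t]=[(np.round(d["at"],1).tolist(),round(d["confidence"],2)) for d in f(n,t)][:3]; print(t,out[t])
    return P,out
E
python3 - <<'E'
from h import *
import pickle
N=["nest","nest_fulcrum","nest_seat","cover_center","cover_lip"]
obs=[]
move_gripper(0.08)
for i,(p,nn) in enumerate([((.49,-.07,.30),N),((.49,.06,.28),N),((.44,.27,.25),["lever_grip","lever_tip"]),((.44,.34,.22),["lever_grip","lever_tip"])]):
    move_ptp(list(p),down(-.02 if i<2 else -.24).tolist()); pause(.15)
    obs.append(look(f"b{i}",nn))
pickle.dump(obs,open("obs.pkl","wb"))
print(read_time_s())
for a,b in((0,1),(2,3)):
    for t in obs[a][1]:
        A,B=obs[a][1][t],obs[b][1][t]
        if A and B:
            p,e=tri([ray("wrist",A[0][0],obs[a][0]),ray("wrist",B[0][0],obs[b][0])]); print(t,p.round(4),np.round(e,4))
E
```

```text
nest [([217.3, 58.6], 0.81)]
nest_fulcrum [([203.9, 106.0], 0.71), ([52.7, 189.4], 0.54)]
nest_seat []
cover_center [([45.6, 41.8], 0.64), ([204.0, 45.5], 0.62)]
cover_lip [([202.5, 81.4], 0.74)]
nest [([303.5, 59.4], 0.81)]
nest_fulcrum [([310.4, 107.1], 0.85)]
nest_seat []
cover_center [([319.2, 43.5], 0.89)]
cover_lip [([312.6, 75.4], 0.71)]
lever_grip [([224.3, 169.0], 0.96), ([250.8, 321.6], 0.88)]
lever_tip [([391.9, 146.4], 0.87), ([223.2, 74.8], 0.74), ([246.4, 253.2], 0.62)]
lever_grip [([295.8, 321.8], 0.89), ([365.0, 167.6], 0.85), ([278.2, 157.9], 0.57)]
lever_tip [([277.2, 56.8], 0.63), ([441.2, 134.1], 0.6), ([295.4, 253.5], 0.56)]
7.4333
nest [ 0.634  -0.0155  0.0029] [0.003 0.003]
nest_fulcrum [ 0.5608 -0.0081  0.0919] [0.0018 0.0018]
cover_center [0.5916 0.032  0.336 ] [0.0094 0.0094]
cover_lip [ 0.5942 -0.0091  0.1026] [0.0016 0.0016]
lever_grip [0.491  0.2928 0.3544] [0.032 0.032]
lever_tip [0.509  0.3136 0.4962] [0.0292 0.0292]
```

```bash
python3 -c "
import cv2,numpy as np
a=[cv2.imread(f'pics/b{i}.png') for i in range(4)]
cv2.imwrite('pics/b01.png',cv2.resize(np.vstack([np.hstack(a[:2]),np.hstack(a[2:])]),(800,600)))
for i in (0,1): cv2.imwrite(f'pics/b{i}c.png',cv2.resize(a[i][0:170,130:400],(800,504),interpolation=cv2.INTER_CUBIC))"
```

```text
(no output)
```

View pics/b01.png

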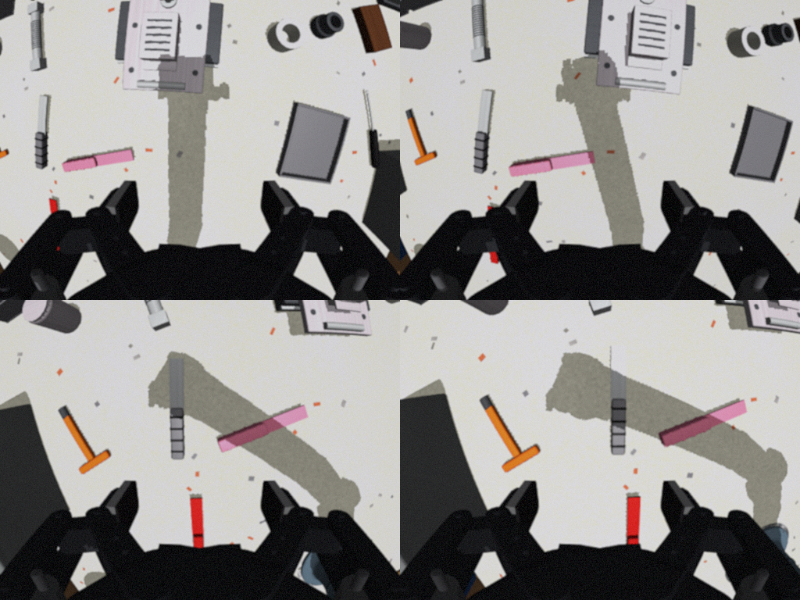

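View pics/b1c.png

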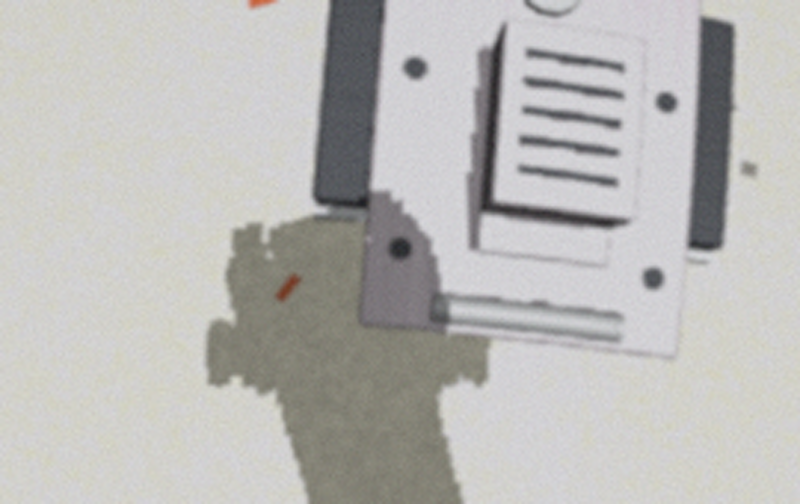

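View pics/b0c.png

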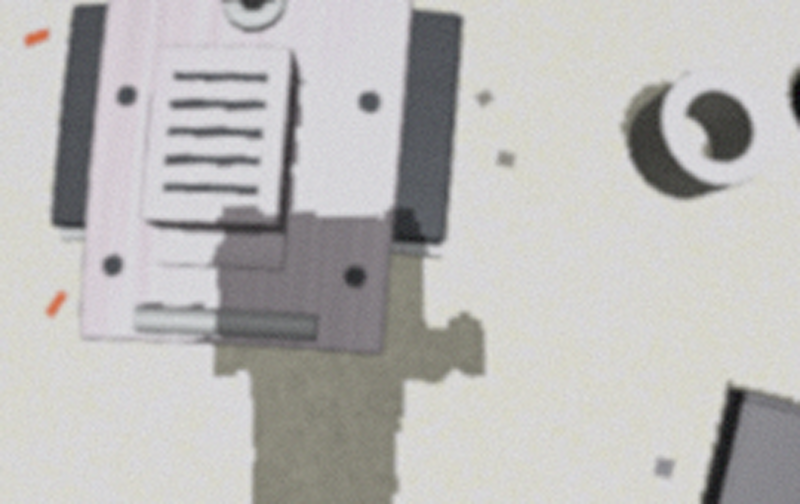

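```bash
cat > fit.py <<'E'
from h import *
import pickle
from scipy.optimize import least_squares
obs=pickle.load(open("obs.pkl","rb"))
s=800/270
def c(x,y): return np.array([x/s+130,y/s])
# model: nest coordinates (x,y,z); left in picture = +y
M=[(-.084,.070,.070),(-.084,-.070,.070),(-.074,.040,.083),(-.074,-.040,.083),(-.050,.026,.099),(-.050,-.026,.099),(-.035,.026,.134),(-.035,-.026,.134)]
px={0:[(80,338),(382,352),(135,319),(318,326),(157,265),(283,268),(146,219),(276,229)],1:[(360,325),(675,357),(438,308),(622,327),(478,249),(606,266),(493,205),(630,222)]}
def res(v,idx=range(8),per=False):
    r=[]
    for k in px:
        for i in idx:
            m=M[i]; p=R.from_euler('z',v[2]).apply(m)+np.array([v[0],v[1],v[3]])
            r.append(np.array(proj("wrist",p,obs[k][0]))-c(*px[k][i]))
    return np.array(r) if per else np.ravel(r)
f=least_squares(res,[.636,-.01,0,0],loss='soft_l1'); print("nest x y yaw dz",f.x.round(4)); print(res(f.x,per=True).round(1).tolist())
a=least_squares(lambda v:res(v,range(2)),[.636,-.01,0,0]); print("plate only",a.x.round(4))
a=least_squares(lambda v:res(v,range(2,6)),[.636,-.01,0,0]); print("bar+lip",a.x.round(4))
for t,A,B in(("grip",(224.3,169),(278.2,157.9)),("tip",(223.2,74.8),(277.2,56.8))):
    rs=[ray("wrist",A,obs[2][0]),ray("wrist",B,obs[3][0])]
    p,e=tri(rs); print(t,p.round(4),np.round(e,4),atz("wrist",A,.014,obs[2][0]).round(4),atz("wrist",B,.014,obs[3][0]).round(4))
E
python3 fit.py; python3 -c "
import cv2
a=cv2.imread('pics/b3.png'); cv2.imwrite('pics/b3c.png',cv2.resize(a[30:230,200:360],(640,800)[:2] if 0 else (480,600),interpolation=cv2.INTER_CUBIC))"
```

```text
nest x y yaw dz [ 0.6327 -0.0154 -0.0951 -0.0043]
[[0.4, 0.2], [0.5, 0.6], [0.5, -0.0], [-0.5, 0.4], [1.6, -0.4], [0.4, 0.1], [-1.0, 0.3], [0.7, -1.8], [-0.4, 0.4], [0.1, 0.4], [-1.5, -0.0], [-0.0, 0.3], [-0.5, 0.5], [-0.3, -0.2], [-0.5, -1.1], [1.0, -0.6]]
plate only [ 0.6333 -0.0151 -0.094  -0.0039]
bar+lip [ 0.6328 -0.015  -0.088  -0.0013]
grip [0.4413 0.3104 0.0302] [0.0012 0.0012] [0.4373 0.313  0.014 ] [0.4396 0.3098 0.014 ]
tip [0.562  0.2818 0.0173] [0.0008 0.0008] [0.5616 0.282  0.014 ] [0.5634 0.2815 0.014 ]
```

View pics/b3c.png

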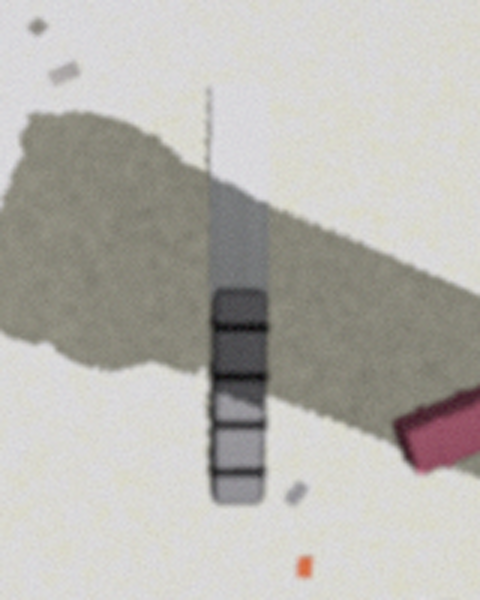

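```bash
python3 - <<'E'
from h import *
import pickle
obs=pickle.load(open("obs.pkl","rb"))
P=obs[3][0]
f=atz("wrist",(279.6,126.5),.028,P);n=atz("wrist",(279.6,197.5),.014,P);n2=atz("wrist",(279.6,197.5),.028,P)
print(f,n,n2,np.linalg.norm(f-n2),np.arctan2(*(f-n2)[[1,0]]),(f+n2)/2)
E
```

```text
[0.47886369 0.30005778 0.028     ] [0.38830806 0.31955307 0.014     ] [0.39279674 0.31968552 0.028     ] 0.08827665154793464 -0.22421751265177722 [0.43583022 0.30987165 0.028     ]
```

```bash
cat > cfg.py <<'E'
import numpy as np
NX,NY,NYAW=.6328,-.0152,-.092
def nw(x,y,z):
    c,s=np.cos(NYAW),np.sin(NYAW); return np.array([NX+c*x-s*y,NY+s*x+c*y,z])
E
python3 - <<'E'
from h import *; from cfg import *
for t in (0,.15,.3,.36):
    p=nw(-.17,0,.095-.1*np.sin(t)); print(t,inverse_kinematics(p.tolist(),down(NYAW,t).tolist()))
yaw=-.23
u=np.array([np.cos(yaw),np.sin(yaw)]); g=np.array([.4363,.3105])+.005*u
q=down(yaw).tolist()
move_ptp([*g,.07],q); movel([*g,.0245],speed=.1)
print(read_eef_pos(),read_ft_force())
move_gripper(.0,60); print(read_finger_gap(),read_ft_force())
movel([*g,.16],speed=.15); pause(.2)
P,o=look("c0",["lever_tip","lever_grip"]); print(read_eef_pos(),read_ft_force(),read_ft_torque(),read_time_s())
T=np.array(P["camera_from_world"]); print(T.round(4).tolist())
E
python3 -c "
import cv2
a=cv2.imread('pics/c0.png'); cv2.imwrite('pics/c0b.png',cv2.resize(a,(800,600),interpolation=cv2.INTER_CUBIC))"
```

```text
0 [ 0.65499436  0.28059923 -0.81396174  2.10161699  0.26826724  0.86265406
 -1.97875873]
0.15 [ 0.65288302  0.20440819 -0.80434912  2.22485473  0.30076698  0.64756385
 -2.02211376]
0.3 [ 0.65341168  0.15841185 -0.81287371  2.34570878  0.4494761   0.42893758
 -2.18535767]
0.36 [ 0.64516315  0.14996385 -0.81209526  2.39290275  0.5923869   0.34576807
 -2.33512869]
[0.44176975 0.3102743  0.02533622] [-0.28757137  0.60594215  0.29079741]
0.0002315450221490889 [ 0.3549375  -1.17021793  0.37455683]
lever_tip [([448.3, 147.2], 0.69)]
lever_grip [([254.4, 174.4], 0.91), ([359.3, 184.5], 0.57)]
[0.44085502 0.30924801 0.15945414] [ 1.25023664  0.42071151 -0.54920618] [ 0.04735283  0.03609252 -0.00323601] 10.8333
[[-0.227, -0.9739, 0.0005, 0.4012], [-0.9384, 0.2188, 0.2675, 0.3252], [-0.2606, 0.0602, -0.9636, 0.4241], [0.0, 0.0, 0.0, 1.0]]
```

View pics/c0b.png

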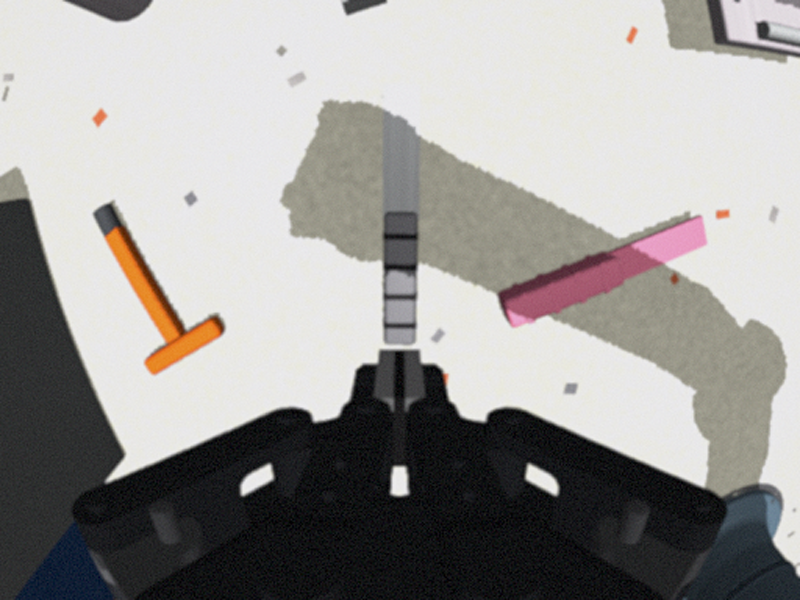

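```bash
python3 - <<'E'
from h import *
import pickle
obs=pickle.load(open("obs.pkl","rb"))
P=camera_params("wrist")
print(read_eef_pos(), read_tcp_rot())
print("tcp px",proj("wrist",read_eef_pos(),P))
for px in ((256,178),(256,136),(256,220)): print(atz("wrist",px,.028,P),atz("wrist",px,.014,P))
T=np.array(P["camera_from_world"]);print(-T[:3,:3].T@T[:3,3])
T=np.array(obs[3][0]["camera_from_world"]);print(-T[:3,:3].T@T[:3,3],T.round(3))
E
```

```text
[0.44085502 0.30924801 0.15945414] [ 9.93403026e-01 -1.14674113e-01 -4.81653761e-04  2.09882356e-04]
tcp px [np.float64(256.0474334703298), np.float64(225.14939398992183)]
[0.4378651  0.30964993 0.028     ] [0.43457645 0.31037923 0.014     ]
[0.47954048 0.29996272 0.028     ] [0.47823546 0.30023094 0.014     ]
[0.39323418 0.32001219 0.028     ] [0.38782123 0.3212347  0.014     ]
[0.50695854 0.29432746 0.32213559]
[0.50664536 0.32304486 0.38308836] [[-0.239 -0.971 -0.     0.435]
 [-0.936  0.23   0.265  0.299]
 [-0.257  0.064 -0.964  0.479]
 [ 0.     0.     0.     1.   ]]
```

```bash
python3 - <<'E'
from h import *
p=np.array(read_eef_pos())
for d in(-.03,-.013,0,.01,.019,.03): print(d,np.round(proj("wrist",p-[0,0,d]),1))
u=np.array([np.cos(-.23),np.sin(-.23),0])
for d in(0,.019): print(d,np.round(proj("wrist",p-[0,0,d]+.011*u),1),np.round(proj("wrist",p-[0,0,d]-.011*u),1))
print(read_finger_gap(), read_qpos())
E
python3 -c "
import cv2
a=cv2.imread('pics/c0.png'); cv2.imwrite('pics/c0c.png',cv2.resize(a[180:300,190:330],(700,600),interpolation=cv2.INTER_CUBIC))"
```

```text
-0.03 [256.2 248.2]
-0.013 [256.1 234.2]
0 [256.  225.1]
0.01 [256. 219.]
0.019 [256.  213.9]
0.03 [255.9 208.3]
0 [256.1 207.6] [256.  241.9]
0.019 [256.  197.8] [255.9 229.4]
1.4047331694752283e-05 [-0.0514325   0.31450411 -0.73322372  1.88599636  0.24296701  1.03261236
 -2.68694301]
```

View pics/c0c.png

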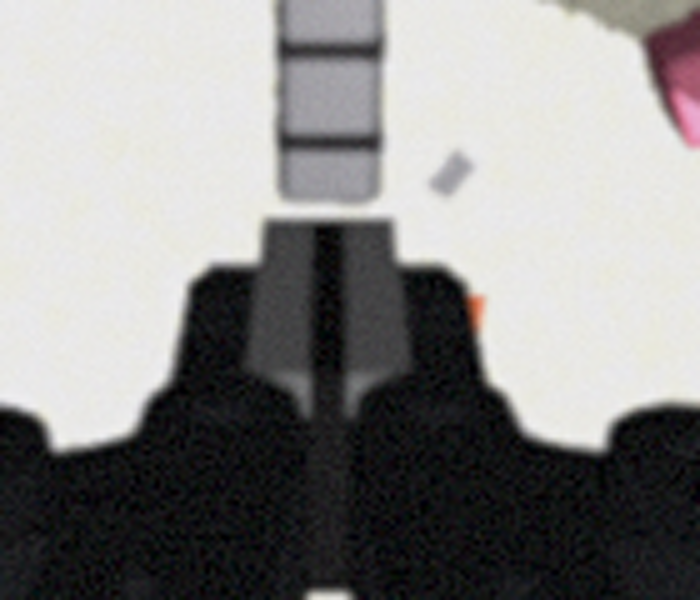

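```bash
python3 - <<'E'
from h import *
im=save("scene","pics/d0.png"); p=np.array(read_eef_pos())
for d in(-.054,-.03,0,.019): print(d,np.round(proj("scene",p-[0,0,d]),1))
c=proj("scene",p); x,y=int(c[0])-60,int(c[1])-60
print(x,y); cv2.imwrite("pics/d0c.png",cv2.resize(im[y:y+120,x:x+120,::-1],(600,600),interpolation=cv2.INTER_CUBIC))
E
```

```text
-0.054 [288.9 116.1]
-0.03 [288.7 122.8]
0 [288.3 130.8]
0.019 [288.1 135.7]
228 70
```

View pics/d0c.png

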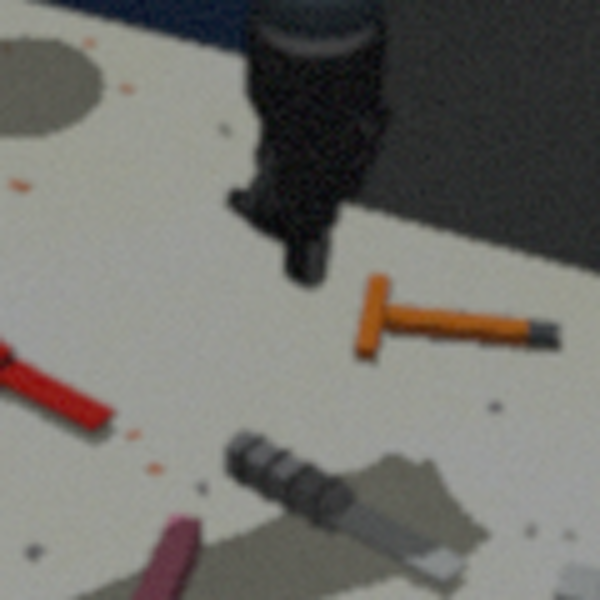

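The wrist and scene pictures agree. The fingertips show about 30 to 35 mm farther back than the tool frame says, at scene px (290,127) against the predicted (288,136), so the grasp closed above the handle. I'll come down again, guarded by the force reading.

```bash
cat >> h.py <<'E'
def guarded(a,b,step=.002,lim=4.,speed=.04,comp=None):
    """straight stepped move a->b of TCP, stops when force change exceeds lim"""
    a=np.array(a,float);b=np.array(b,float); n=max(1,int(np.ceil(np.linalg.norm(b-a)/step)))
    f0=np.array(read_ft_force())
    for i in range(1,n+1):
        movel((a+(b-a)*i/n).tolist(),speed=speed)
        f=np.array(read_ft_force())-f0
        if (np.linalg.norm(f) if comp is None else abs(f[comp]))>lim: return True,f
    return False,f
E
python3 - <<'E'
from h import *
yaw=-.23
u=np.array([np.cos(yaw),np.sin(yaw)]); g=np.array([.4363,.3103])+.003*u
move_gripper(.045); q=down(yaw).tolist()
movel([*g,.03],q,speed=.25); pause(.1); print(read_ft_force())
t,f=guarded([*g,.03],[*g,-.012],step=.006,lim=4)
print(t,f,read_eef_pos(),read_time_s())
save("wrist","pics/d1.png")
E
python3 -c "
import cv2
a=cv2.imread('pics/d1.png'); cv2.imwrite('pics/d1b.png',cv2.resize(a,(800,600),interpolation=cv2.INTER_CUBIC))"
```

```text
[-0.6984354  -0.03218919  0.34509883]
False [ 0.68675294 -0.05102996 -0.11958333] [ 0.43888147  0.30939198 -0.01238206] 14.25
```

View pics/d1b.png

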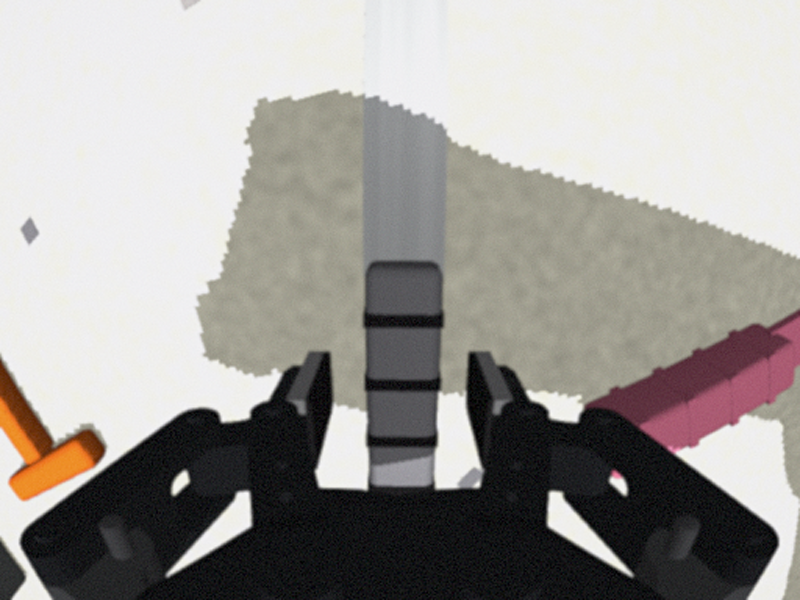

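```bash
python3 - <<'E'
from h import *
move_gripper(.0,60); print(read_finger_gap(),read_ft_force())
p=np.array(read_eef_pos())
movel([p[0],p[1],.03],speed=.1); pause(.2)
print(read_finger_gap(),read_ft_force(),read_ft_torque())
P,o=look("d2",["lever_tip","lever_grip"]); print(read_eef_pos(),read_time_s())
E
python3 -c "
import cv2
a=cv2.imread('pics/d2.png'); cv2.imwrite('pics/d2b.png',cv2.resize(a,(800,600),interpolation=cv2.INTER_CUBIC))"
```

```text
0.020419190521796325 [-0.75832192 -0.25159123  1.27837553]
0.020722797246153876 [-0.21671552 -0.50660255 -2.57406862] [0.06014664 0.06916502 0.0686789 ]
lever_tip []
lever_grip [([419.1, 225.8], 0.76), ([252.1, 250.4], 0.58)]
[0.43910625 0.30968938 0.02946336] 15.55
```

View pics/d2b.png

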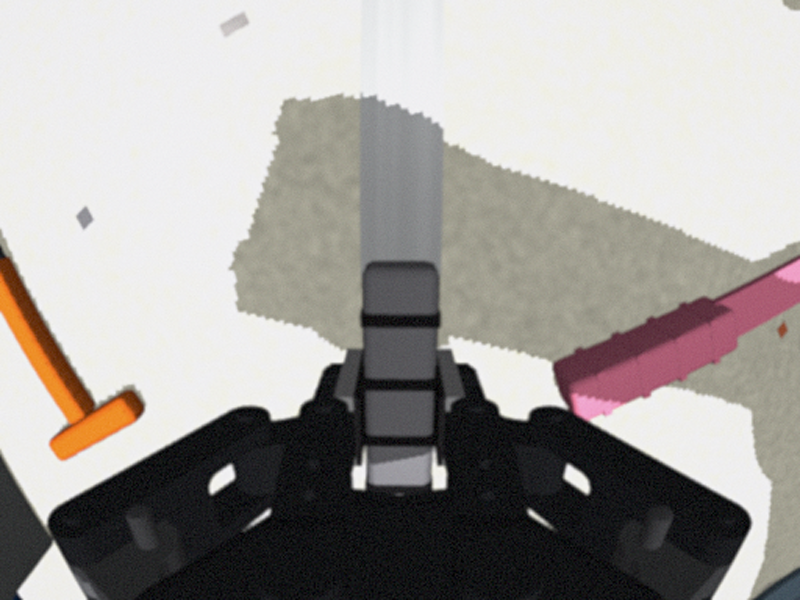

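```bash
cat >> h.py <<'E'
from cfg import *
HT=np.array([-.0027,0,-.0264])  # handle centre in tool frame
def tcp_for_tip(tip,t):
    """tip in nest coords -> (tcp world, quat)"""
    q=down(NYAW,t); Rt=R.from_quat(q)
    return nw(*tip)-Rt.apply(HT+np.array([.130,0,0])), q
def tip_now():
    w=np.array(read_eef_pos())+R.from_quat(read_tcp_rot()).apply(HT+np.array([.130,0,0]))
    v=R.from_euler('z',-NYAW).apply(w-np.array([NX,NY,0])); return v
def to_tip(tip,t,speed=.15):
    p,q=tcp_for_tip(tip,t); movel(p.tolist(),q.tolist(),speed=speed)
E
python3 - <<'E'
from h import *
p=np.array(read_eef_pos()); print(inverse_kinematics(*[v.tolist() for v in tcp_for_tip((-.06,0,.13),0)]))
for t in(.1,.2,.32):
    # rotation about bar top contact
    print(t,[ (v is not None) for v in [inverse_kinematics(*[w.tolist() for w in tcp_for_tip((-.041,0,.0885+.033*t),t)])]])
movel([p[0],p[1],.14],speed=.3)
a,q=tcp_for_tip((-.062,0,.125),0)
move_ptp(a.tolist(),q.tolist()); pause(.2)
print(tip_now(),read_ft_force(),read_ft_torque(),read_time_s())
P=camera_params("wrist"); save("wrist","pics/e0.png"); save("scene","pics/e0s.png")
for n,m in(("tip",(-.062,0,.125)),("ful",(-.074,0,.084)),("lipL",(-.05,.026,.099)),("lipR",(-.05,-.026,.099))): print(n,np.round(proj("wrist",nw(*m),P),1),np.round(proj("scene",nw(*m)),1))
E
python3 -c "
import cv2
a=cv2.imread('pics/e0.png'); cv2.imwrite('pics/e0b.png',cv2.resize(a,(800,600),interpolation=cv2.INTER_CUBIC))
a=cv2.imread('pics/e0s.png')[180:310,210:370]; cv2.imwrite('pics/e0sb.png',cv2.resize(a,(736,598),interpolation=cv2.INTER_CUBIC))"
```

```text
[ 0.47979362  0.18746323 -0.61271092  2.14014164  0.14282395  0.85256913
 -1.88177193]
0.1 [True]
0.2 [True]
0.32 [True]
[-0.0616431   0.00202443  0.12529306] [-0.27868608  0.30569577 -2.03890841] [-0.01280072  0.04224729 -0.00455163] 17.45
tip [260.8 -13.6] [284.4 230.4]
ful [259.6  30.8] [279.9 238.3]
lipL [213.2 -13.6] [293.1 231.6]
lipR [306.7 -12.7] [283.2 245.8]
```

View pics/e0b.png

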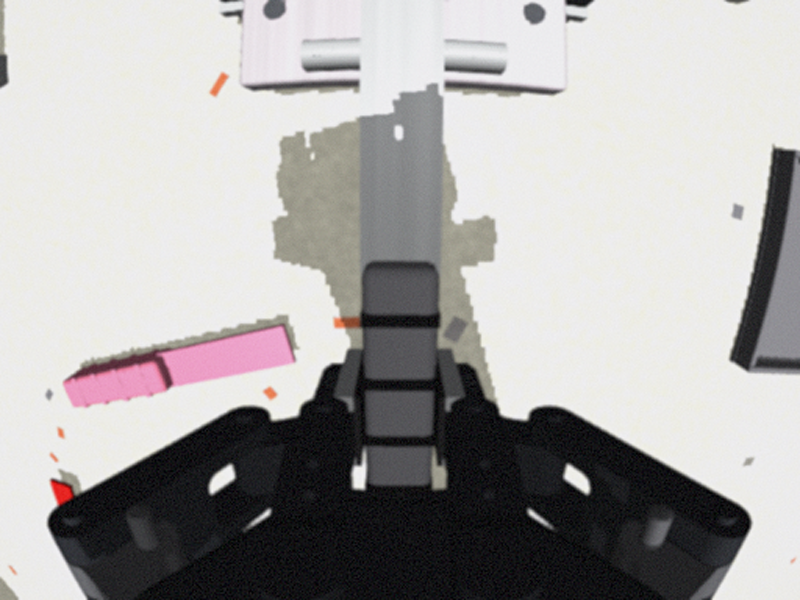

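View pics/e0sb.png

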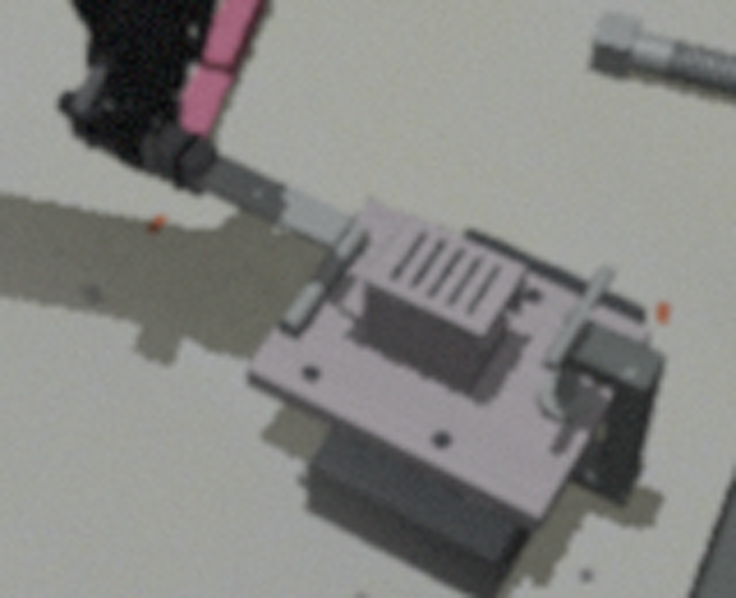

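```bash
python3 - <<'E'
from h import *
to_tip((-.060,0,.093),0,speed=.1); pause(.2)
print(tip_now(),read_ft_force(),read_ft_torque())
f0=np.array(read_ft_force());t0=np.array(read_ft_torque())
z=.092
while z>.080:
    z-=.001; to_tip((-.060,0,z),0,speed=.03); pause(.03)
    f=np.array(read_ft_force())-f0; tq=np.array(read_ft_torque())-t0
    print(round(z,4),tip_now().round(4)[[0,2]],f.round(2),tq.round(3))
    if f[2]>2.5: break
print(read_time_s())
E
```

```text
[-0.05930476  0.00010825  0.09387689] [ 2.38911866e-04  5.62157685e-01 -1.66289425e+00] [ 0.03392241  0.02980453 -0.01701756]
0.091 [-0.06    0.0911] [ 0.39 -0.88 -0.28] [-0.043 -0.004 -0.003]
0.09 [-0.0601  0.0899] [ 1.01 -0.47 -0.36] [-0.007 -0.     0.048]
0.089 [-0.06    0.0889] [ 0.49 -0.17 -0.14] [-0.01   0.042  0.028]
0.088 [-0.0601  0.0879] [-0.3  -0.59 -1.11] [-0.022 -0.011  0.018]
0.087 [-0.0598  0.0872] [ 0.51 -1.11 -0.12] [-0.044 -0.038  0.058]
0.086 [-0.0597  0.0863] [-1.57 -0.49  2.77] [-0.082 -0.038  0.012]
19.9167
```

Bar contact is at blade centre 86 to 87 mm, and 86.5 was expected, so the heights are right. Now inserting.

```bash
python3 - <<'E'
from h import *
to_tip((-.060,0,.0885),0,speed=.03); pause(.1)
f0=np.array(read_ft_force())
x=-.060
while x<-.0405:
    x+=.0025; to_tip((x,0,.0883),0,speed=.06)
    f=np.array(read_ft_force())-f0
    print(round(x,4),tip_now().round(4),f.round(2))
    if f[0]<-5 or abs(f[2])>8: break
print(read_time_s(),read_ft_torque())
P=camera_params("wrist");save("wrist","pics/f0.png"); save("scene","pics/f0s.png")
E
python3 -c "
import cv2
a=cv2.imread('pics/f0s.png')[180:310,210:370]; cv2.imwrite('pics/f0sb.png',cv2.resize(a,(736,598),interpolation=cv2.INTER_CUBIC))"
```

```text
-0.0575 [-0.0573  0.      0.0882] [-0.28  0.06  0.56]
-0.055 [-0.0547  0.      0.0884] [ 1.09  0.19 -0.53]
-0.0525 [-0.0522  0.0001  0.0884] [ 0.41 -0.41  0.9 ]
-0.05 [-0.0497  0.      0.0884] [0.77 0.2  1.38]
-0.0475 [-0.0472  0.      0.0884] [ 0.81 -0.16  1.13]
-0.045 [-0.0448  0.      0.0884] [1.34 0.24 0.44]
-0.0425 [-0.0422  0.      0.0884] [1.02 0.04 1.5 ]
-0.04 [-0.0397  0.      0.0884] [ 0.88 -0.29  0.7 ]
22.2667 [ 0.03890014  0.03174471 -0.02652001]
```

View pics/f0sb.png

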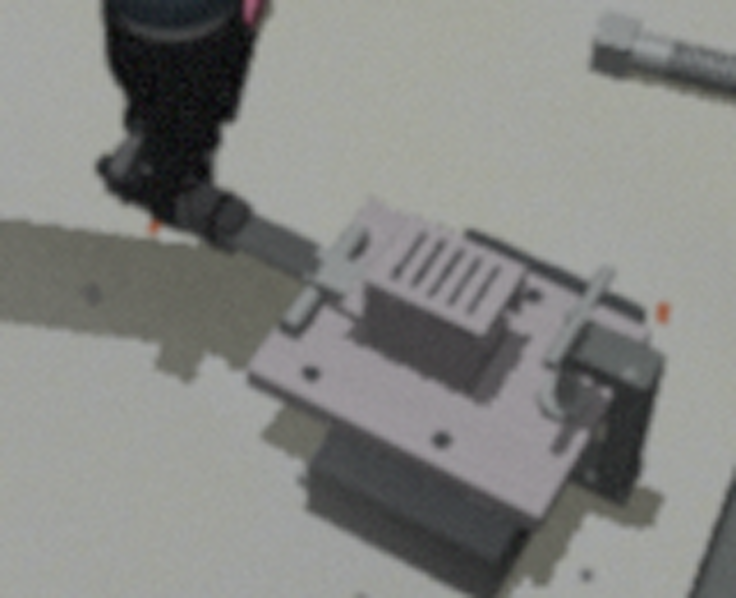

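View pics/f0.png

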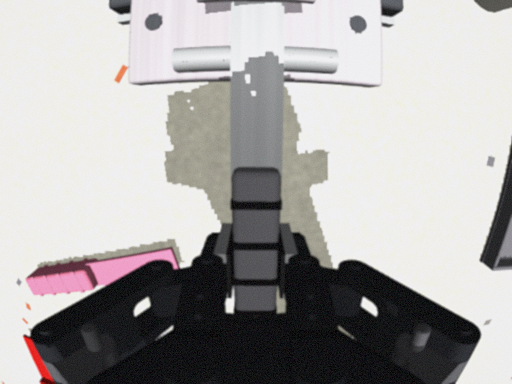

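```bash
cat >> h.py <<'E'
def pry_tip(t,x=-.040):
    ax=np.array([-.074,.078]); n=np.array([-np.sin(t),np.cos(t)]); d=np.array([np.cos(t),np.sin(t)])
    b=ax+.0085*n; s=(x-b[0])/d[0]; p=b+s*d; return (p[0],0,p[1])
E
python3 - <<'E'
from h import *
f0=np.array(read_ft_force())
for t in (.0,.05,.10,.14,.18,.21,.24,.27,.29,.31,.33):
    to_tip(pry_tip(t),t,speed=.04); pause(.05)
    print(t,tip_now().round(4),(np.array(read_ft_force())-f0).round(1),np.round(read_ft_torque(),2))
print(read_time_s()); save("scene","pics/g0.png")
E
python3 -c "
import cv2
a=cv2.imread('pics/g0.png')[180:310,210:370]; cv2.imwrite('pics/g0b.png',cv2.resize(a,(736,598),interpolation=cv2.INTER_CUBIC))"
```

```text
0.0 [-0.0397  0.0001  0.0868] [-1.1  0.2  1.9] [-0.03  0.02 -0.01]
0.05 [-0.0407  0.0001  0.0881] [-1.7 -0.1  3.8] [0.1  0.31 0.03]
0.1 [-0.0405  0.0001  0.0897] [-2.7  0.4  3.7] [0.12 0.4  0.03]
0.14 [-0.0402 -0.      0.0913] [-3.  -0.2  3. ] [0.02 0.33 0.02]
0.18 [-0.0403 -0.0001  0.0926] [-2.5  0.4  4.4] [ 0.08  0.39 -0.02]
0.21 [-0.0401 -0.0001  0.0939] [-1.8  0.4  3.7] [-0.    0.31 -0.02]
0.24 [-0.04   -0.      0.0951] [-1.5 -0.3  2.9] [0.04 0.37 0.07]
0.27 [-0.0401  0.      0.0962] [-2.4 -0.8  3.1] [ 0.05  0.3  -0.01]
0.29 [-0.0399  0.      0.0971] [-0.6 -0.7  2.7] [-0.01  0.22 -0.02]
0.31 [-0.04   -0.      0.0978] [-1.9 -0.8  2.8] [-0.03  0.29  0.  ]
0.33 [-0.04   -0.      0.0986] [-1.2 -0.3  3. ] [-0.04  0.24 -0.  ]
25.7167
```

View pics/g0b.png

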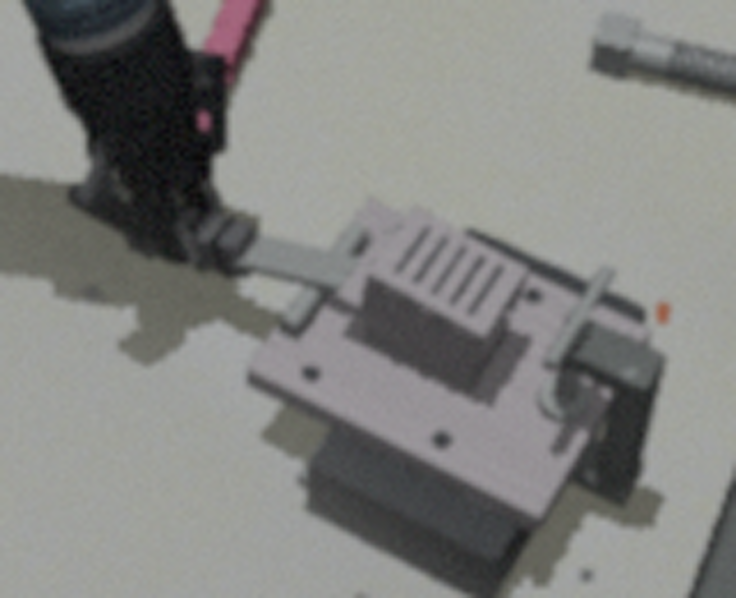

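```bash
python3 - <<'E'
from h import *
f0=np.array(read_ft_force())
for t in (.35,.37):
    to_tip(pry_tip(t),t,speed=.04); pause(.1)
    print(t,tip_now().round(4),(np.array(read_ft_force())).round(1),np.round(read_ft_torque(),2))
print(read_time_s(),read_qpos()); save("scene","pics/g1.png");save("wrist","pics/g1w.png")
E
python3 -c "
import cv2,numpy as np
a=[cv2.resize(cv2.imread(f'pics/{n}.png')[210:280,270:340],(400,400),interpolation=cv2.INTER_CUBIC) for n in('f0s','g1')]; cv2.imwrite('pics/g1b.png',np.hstack(a))"
```

```text
0.35 [-0.0401 -0.      0.0993] [-1.9  0.1  1.8] [ 0.01  0.3  -0.02]
0.37 [-0.04   -0.      0.1003] [-1.9  0.3  1.7] [ 0.02  0.32 -0.06]
26.4667 [ 0.16361062  0.20887967 -0.3184961   2.38680934  0.65572283  0.24276117
 -2.41377054]
```

View pics/g1b.png

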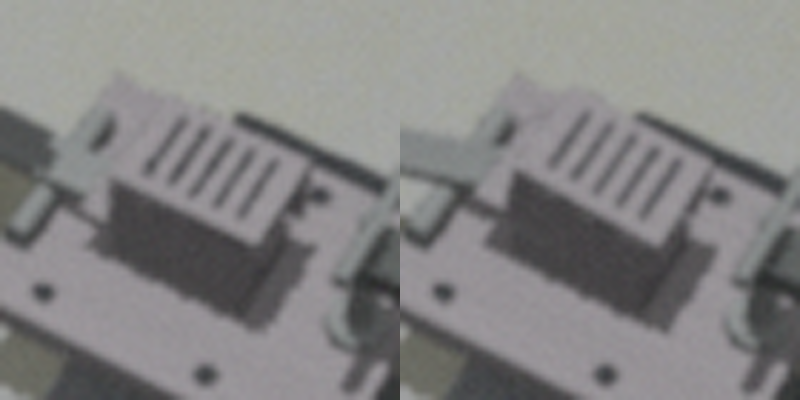

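View pics/g1w.png

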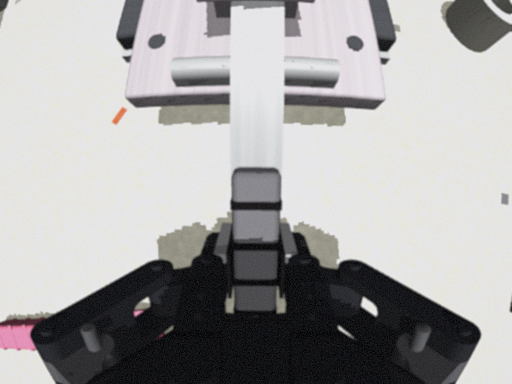

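```bash
python3 - <<'E'
from h import *
for t in (.2,.04):
    p=list(pry_tip(t)); p[2]+=.001; to_tip(p,t,speed=.08)
pause(.05); print(tip_now(),np.round(read_ft_force(),1),read_time_s()); save("scene","pics/g2.png")
E
python3 -c "
import cv2,numpy as np
a=[cv2.resize(cv2.imread(f'pics/{n}.png')[210:280,270:340],(400,400),interpolation=cv2.INTER_CUBIC) for n in('g1','g2')]; cv2.imwrite('pics/g2b.png',np.hstack(a))"
```

```text
[-0.04182637 -0.00021394  0.08732325] [ 0.1 -0.5 -1. ] 27.5167
```

View pics/g2b.png

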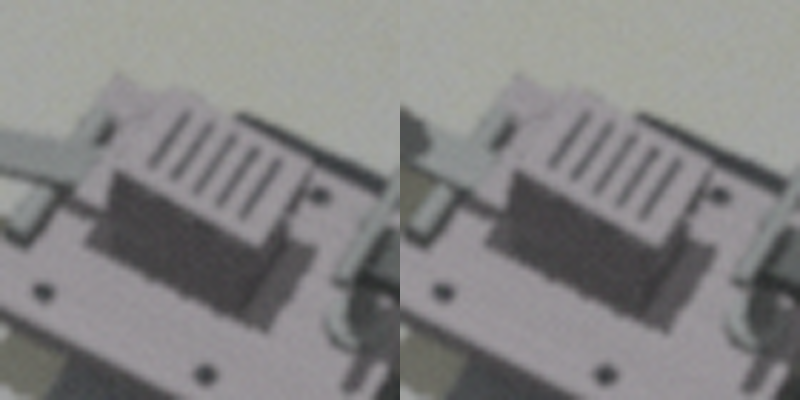

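```bash
python3 - <<'E'
from h import *
to_tip((-.10,0,.0885),.02,speed=.15)
to_tip((-.13,0,.11),0,speed=.2)
c=np.array([.405,-.12]); q=down(NYAW)
def tz(z): return (np.array([*c,z])-R.from_quat(q).apply(HT)).tolist()
move_ptp(tz(.10),q.tolist()); 
movel(tz(.026),speed=.2); pause(.15)
f0=np.array(read_ft_force()); save("wrist","pics/h0.png")
z=.026
while z>.0125:
    z-=.0015; movel(tz(z),speed=.03); f=np.array(read_ft_force())-f0
    if f[2]>2.0: break
print(z,f,read_eef_pos(),read_ft_torque(),read_time_s())
move_gripper(.06)
print(read_ft_force()); p=np.array(read_eef_pos())
movel([p[0],p[1],p[2]+.07],speed=.2)
save("wrist","pics/h1.png"); print(read_finger_gap(),read_time_s())
E
python3 -c "
import cv2,numpy as np
cv2.imwrite('pics/h01.png',np.hstack([cv2.resize(cv2.imread(f'pics/{n}.png'),(400,300)) for n in('h0','h1')]))"
```

```text
0.013999999999999992 [-1.1239709   0.30588301  5.64658542] [ 0.40793055 -0.12029969 -0.0117197 ] [ 0.12038454  0.65765891 -0.06603658] 31.775
[ 0.93639938 -0.59666589  0.85747846]
0.060544626678598744 32.7833
```

View pics/h01.png

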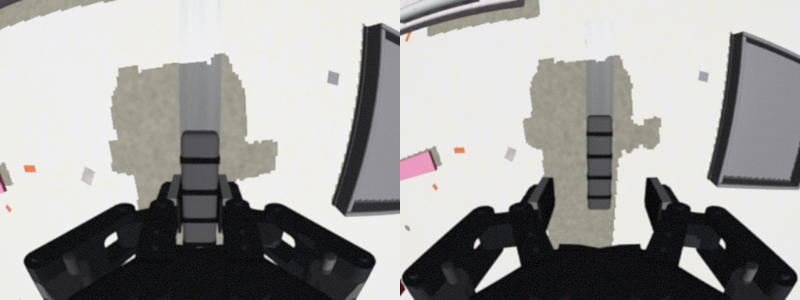

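```bash
python3 -c "
import cv2
cv2.imwrite('pics/t0.png',cv2.resize(cv2.imread('pics/b0.png')[110:250,330:480],(642,600),interpolation=cv2.INTER_CUBIC))
a=cv2.imread('pics/a_top.png')[165:235,330:400]; cv2.imwrite('pics/t1.png',cv2.resize(a,(560,560),interpolation=cv2.INTER_CUBIC))"
```

```text
(no output)
```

View pics/t0.png

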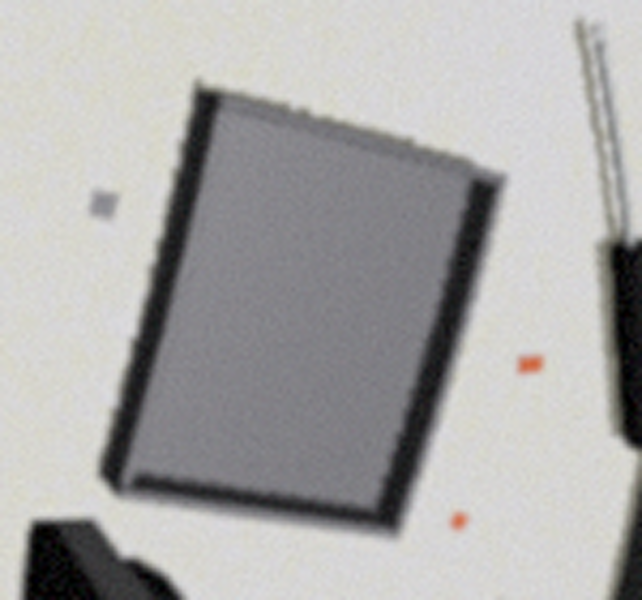

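View pics/t1.png

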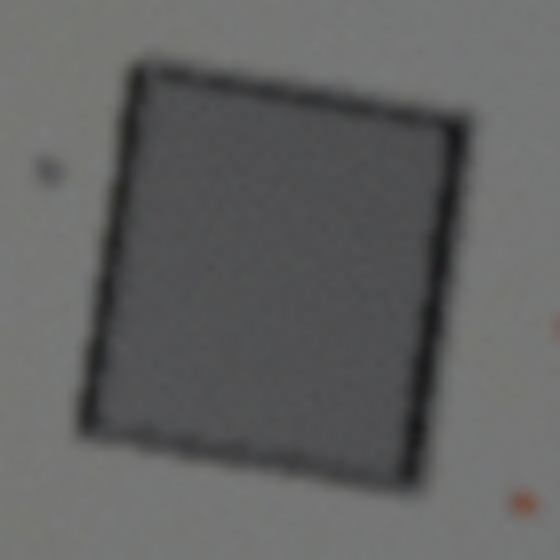

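```bash
python3 - <<'E'
from h import *
import pickle
obs=pickle.load(open("obs.pkl","rb"))
s=4.28
w=[atz("wrist",(330+x/s,110+y/s),.025,obs[0][0]) for x,y in((200,85),(500,175),(397,532),(120,492))]
t=[atz("top",(330+x/8,165+y/8),.025) for x,y in((138,65),(468,118),(420,490),(85,433))]
for c in(w,t):
    c=np.array(c); e=c[0]-c[3]; print(c.round(3)[:,:2].tolist(),c.mean(0).round(4),"yaw",np.arctan2(e[1],e[0]).round(3),np.arctan2(*(c[1]-c[2])[[1,0]]).round(3), np.linalg.norm(e).round(3),np.linalg.norm(c[0]-c[1]).round(3))
# IKs
q=down(NYAW,.12); CT=np.array([0,0,-.025])
a=nw(.0024,0,.118)-R.from_quat(q).apply(CT); print(a,inverse_kinematics(a.tolist(),q.tolist()))
print(inverse_kinematics([.43,-.314,.0],down(-.13).tolist()))
print(inverse_kinematics([.43,-.314,.12],down(-.13).tolist()),read_qpos())
E
```

```text
[[0.527, -0.26], [0.497, -0.4], [0.344, -0.372], [0.37, -0.238]] [ 0.4342 -0.3175  0.025 ] yaw -0.134 -0.186 0.158 0.144
[[0.519, -0.265], [0.493, -0.401], [0.34, -0.372], [0.367, -0.235]] [ 0.4296 -0.3182  0.025 ] yaw -0.194 -0.191 0.155 0.138
[ 0.63817    -0.01569544  0.09317978] [ 0.33970587  0.46435116 -0.47808559  1.8046225   0.31385887  0.82245427
 -1.94812456]
[ 0.80030251  0.47506296 -0.28722598  2.00374348  0.20500791  0.68995935
 -1.3163896 ]
[ 0.83927493  0.28842707 -0.32502251  1.94740597  0.11413462  0.92324001
 -1.24303268] [ 0.60806483  0.21490527 -0.44461662  2.2222709   0.13802473  0.73077543
 -1.59369613]
```

```bash
python3 - <<'E'
from h import *
q=down(NYAW,.12); CT=np.array([0,0,-.025])
a=nw(.0024,0,.118)-R.from_quat(q).apply(CT); zt=R.from_quat(q).apply([0,0,1])
p=np.array(read_eef_pos()); movel([p[0],p[1],.16],speed=.3)
move_gripper(.08)
b=a-zt*.10; move_ptp(b.tolist(),q.tolist()); 
b=a-zt*.06; movel(b.tolist(),q.tolist(),speed=.15); pause(.1); print(read_eef_pos(),b,read_time_s())
save("wrist","pics/i0.png"); save("scene","pics/i0s.png")
P=camera_params("wrist"); print([np.round(proj("wrist",nw(x,y,z),P)).tolist() for x,y,z in((-.033,.026,.147),(-.033,-.026,.147),(.037,.026,.138),(.037,-.026,.138))])
E
python3 -c "
import cv2,numpy as np
cv2.imwrite('pics/i0b.png',np.hstack([cv2.resize(cv2.imread(f'pics/{n}.png'),(400,300)) for n in('i0','i0s')]))"
```

```text
[ 0.63140718 -0.01549664  0.15377988] [ 0.63101764 -0.01503556  0.1527483 ] 35.0833
[[216.0, 269.0], [296.0, 269.0], [215.0, 159.0], [297.0, 160.0]]
```

View pics/i0.png

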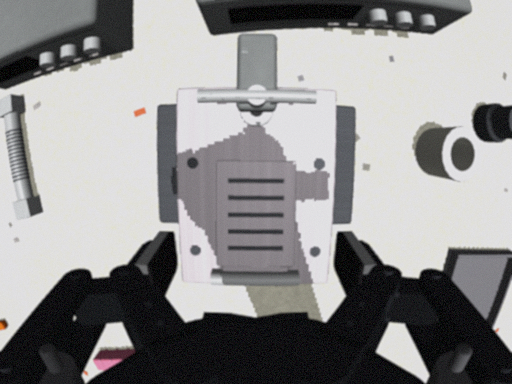

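View pics/i0b.png

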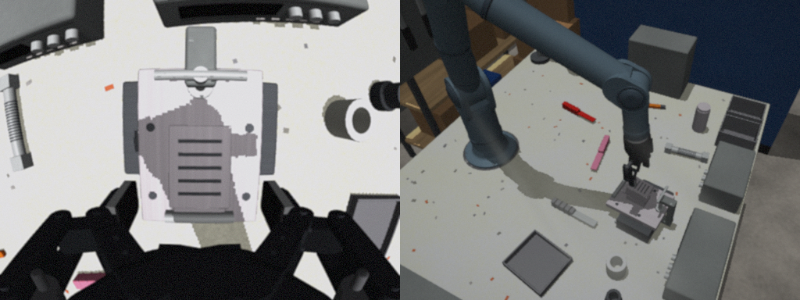

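```bash
python3 - <<'E'
from h import *
q=down(NYAW,.12); CT=np.array([0,0,-.025])
a=nw(.0024,0,.118)-R.from_quat(q).apply(CT); zt=R.from_quat(q).apply([0,0,1])
r=guarded(a-zt*.06,a,step=.01,lim=4,speed=.1); print(r,read_eef_pos(),a)
save("wrist","pics/j0.png")
if not r[0]:
    f0=np.array(read_ft_force()); move_gripper(0,45); print(read_finger_gap(),np.array(read_ft_force())-f0,read_ft_torque(),read_time_s())
    save("wrist","pics/j1.png")
E
python3 -c "
import cv2,numpy as np
cv2.imwrite('pics/j01.png',np.hstack([cv2.resize(cv2.imread(f'pics/{n}.png'),(400,300)) for n in('j0','j1')]))"
```

```text
(False, array([-1.08005337,  0.42790277, -1.32474645])) [ 0.63737217 -0.01579945  0.09210244] [ 0.63817    -0.01569544  0.09317978]
0.05106170818808305 [-0.23897263  0.37090328  4.07258596] [ 0.00463469  0.29765293 -0.12146052] 37.1
```

View pics/j01.png

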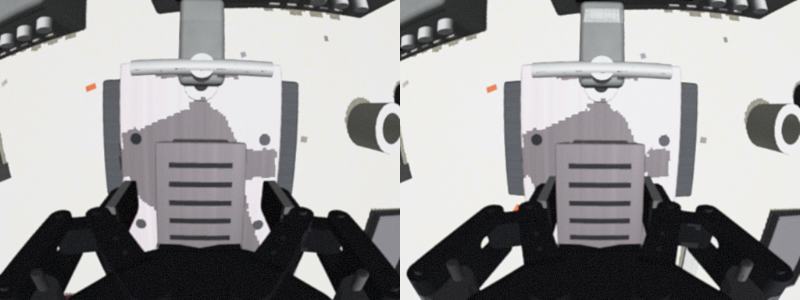

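```bash
python3 - <<'E'
from h import *
p=np.array(read_eef_pos())
movel([p[0],p[1],p[2]+.02],speed=.06); print(np.round(read_ft_force(),1),np.round(read_ft_torque(),2),read_finger_gap())
movel([p[0],p[1],p[2]+.09],speed=.15); pause(.1)
print(np.round(read_ft_force(),1),np.round(read_ft_torque(),2),read_finger_gap())
qt=down(-.18); 
c=np.array([.431,-.318])+.006*np.array([np.cos(-.18),np.sin(-.18)])
move_ptp([*c,.12],qt.tolist()); pause(.15)
print(read_eef_pos(),read_finger_gap(),np.round(read_ft_force(),1),read_time_s()); save("wrist","pics/k0.png"); save("scene","pics/k0s.png")
E
python3 -c "
import cv2,numpy as np
cv2.imwrite('pics/k0b.png',np.hstack([cv2.resize(cv2.imread('pics/k0.png'),(400,300)),cv2.resize(cv2.imread('pics/k0s.png')[200:384,110:355],(400,300))]))"
```

```text
[-0.1 -1.1 -2.9] [0.04 0.16 0.05] 0.051325516256856475
[ 0.4  0.5 -3. ] [-0.03  0.24 -0.01] 0.051081294007890105
[ 0.43874599 -0.31744479  0.12047826] 0.05131718058104109 [-0.3 -0.1 -2.3] 39.8833
```

View pics/k0b.png

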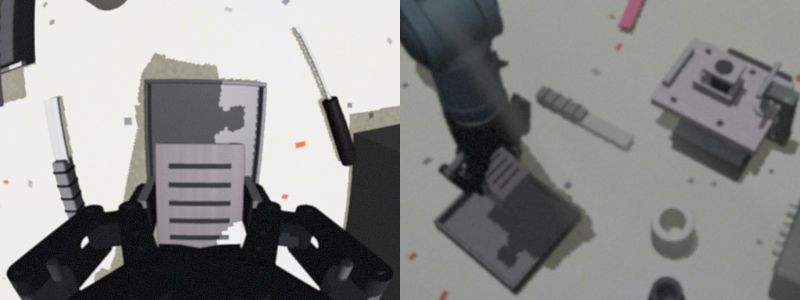

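```bash
python3 - <<'E'
from h import *
p=np.array(read_eef_pos())
movel([p[0],p[1],.03],speed=.12); movel([p[0],p[1],.013],speed=.05); pause(.15)
f0=np.array(read_ft_force());t0=np.array(read_ft_torque()); z=.013
while z>-.010:
    z-=.001; movel([p[0],p[1],z],speed=.025); pause(.03); f=np.array(read_ft_force())-f0; t=np.array(read_ft_torque())-t0
    if z<.005: print(round(z,4),f.round(1),t.round(2))
    if f[2]>3.5: break
save("wrist","pics/l0.png"); save("scene","pics/l0s.png")
print(read_eef_pos(),read_time_s())
E
python3 -c "
import cv2,numpy as np
cv2.imwrite('pics/l0b.png',np.hstack([cv2.resize(cv2.imread('pics/l0.png'),(400,300)),cv2.resize(cv2.imread('pics/l0s.png')[260:384,130:295],(400,300))]))"
```

```text
[ 0.43831432 -0.31820349  0.00765427] 43.325
```

View pics/l0b.png

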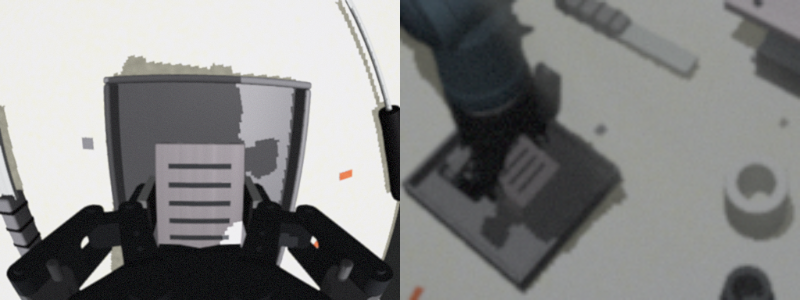

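```bash
python3 - <<'E'
from h import *
p=np.array(read_eef_pos()); print(np.round(read_ft_force(),1),np.round(read_ft_torque(),2))
move_gripper(0,22); 
z=.0075
for i in range(9):
    z-=.001; movel([p[0],p[1],z],speed=.025); pause(.05); f=np.array(read_ft_force()); print(round(z,4),f.round(1),np.round(read_ft_torque(),2),round(read_finger_gap(),4))
    if f[2]>6: break
save("wrist","pics/l1.png"); print(read_eef_pos(),read_time_s())
E
python3 -c "
import cv2,numpy as np
cv2.imwrite('pics/l1b.png',np.hstack([cv2.resize(cv2.imread(n)[120:340,120:400],(400,300)) for n in('pics/l0.png','pics/l1.png')]))"
```

```text
[-1.3  1.2  5.7] [ 0.2   0.28 -0.06]
0.0065 [-3.1  2.5  7.9] [ 0.4   0.62 -0.01] 0.0511
[ 0.43830988 -0.31825814  0.00754329] 43.8917
```

View pics/l1b.png

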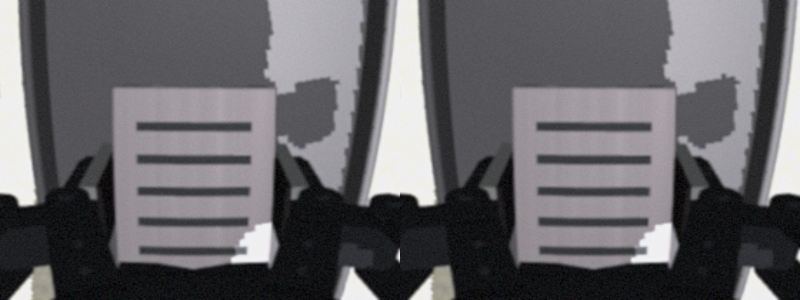

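```bash
python3 - <<'E'
from h import *
im=cv2.imread("pics/l1.png")[170:330,170:340]; cv2.imwrite("pics/l1c.png",cv2.resize(im,(637,600),interpolation=cv2.INTER_CUBIC))
P=camera_params("wrist"); p=np.array(read_eef_pos()); Rt=R.from_euler('z',-.18)
for pitch in(-.12,-.08,0,.08,.12):   # + = front(lip) up
  for h in(.025,):
    c=p+[0,0,h]
    pts=[c+Rt.apply(R.from_euler('y',pitch).apply(v)) for v in((.035,.026,.02),(.035,-.026,.02),(-.035,.026,.02),(-.035,-.026,.02),(.035,.026,-.02))]
    print(pitch,[np.round(proj("wrist",x,P),1).tolist() for x in pts])
E
```

```text
-0.12 [[192.6, 197.4], [320.5, 197.5], [206.9, 317.8], [305.3, 317.8], [207.2, 166.6]]
-0.08 [[193.1, 194.3], [319.9, 194.4], [206.4, 318.7], [305.8, 318.7], [207.7, 167.2]]
0 [[194.1, 188.5], [318.8, 188.6], [205.4, 320.0], [306.8, 320.0], [208.6, 168.9]]
0.08 [[195.3, 183.3], [317.7, 183.4], [204.4, 320.9], [307.9, 320.9], [209.4, 170.9]]
0.12 [[195.9, 181.0], [317.1, 181.1], [203.9, 321.2], [308.5, 321.2], [209.9, 172.0]]
```

View pics/l1c.png

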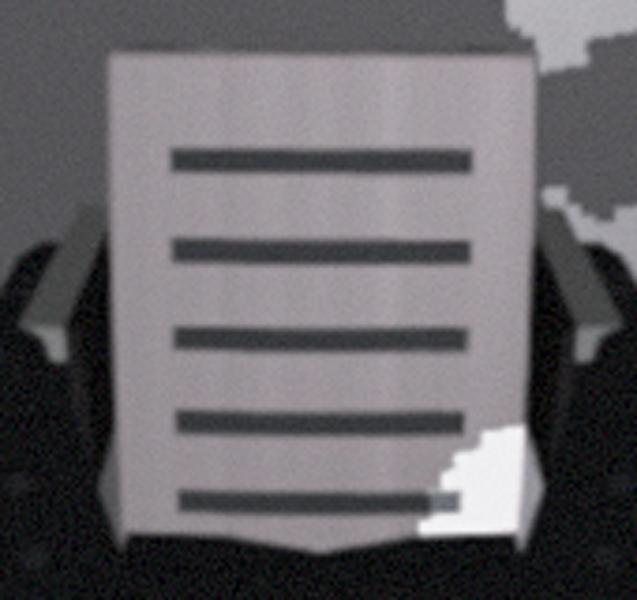

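```bash
cat > cfit.py <<'E'
from h import *
from scipy.optimize import least_squares
def fit(P,p,yaw,rear,near):
    """rear: (uL,uR,v); near: (uL,uR,v) cover side edges at row v"""
    Rt=R.from_euler('z',yaw)
    def pts(v,x): 
        c=p+Rt.apply([v[2],v[3],v[0]])
        return [np.array(proj("wrist",c+Rt.apply(R.from_euler('y',v[1]).apply((x,s*.026,.02))),P)) for s in(1,-1)]
    def res(v):
        a=pts(v,.035); L=[pts(v,x) for x in np.linspace(-.05,.035,18)]
        r=[a[0][0]-rear[0],a[1][0]-rear[1],(a[0][1]+a[1][1])/2-rear[2]]
        for s in(0,1):
            vv=np.array([l[s] for l in L])[::-1]; r.append(np.interp(near[2],vv[:,1],vv[:,0])-near[s])
        return r+[v[2]/.003*.3]
    f=least_squares(res,[.02,0,0,0]); return f.x.round(4),np.round(f.fun,1)
if __name__=="__main__":
    print(fit(camera_params("wrist"),np.array(read_eef_pos()),-.18,(198.8,312.8,183.9),(202.6,309.0,312.7)))
    print(fit(camera_params("wrist"),np.array(read_eef_pos()),-.18,(198.8,312.8,183.9),(200.6,310.2,283)))
E
python3 cfit.py; python3 - <<'E'
import cv2
for n in('j1','k0'): cv2.imwrite(f"pics/{n}c.png",cv2.resize(cv2.imread(f"pics/{n}.png")[170:330,170:340],(637,600),interpolation=cv2.INTER_CUBIC))
E
```

```text
(array([ 2.24e-02,  2.50e-01, -5.00e-03,  2.00e-04]), array([ 0.1,  0.1, -0. , -0.1, -0.1, -0.5]))
(array([ 0.0226,  0.2532, -0.005 ,  0.0003]), array([-0.2, -0.1, -0. ,  0.2,  0.1, -0.5]))
```

View pics/j1c.png

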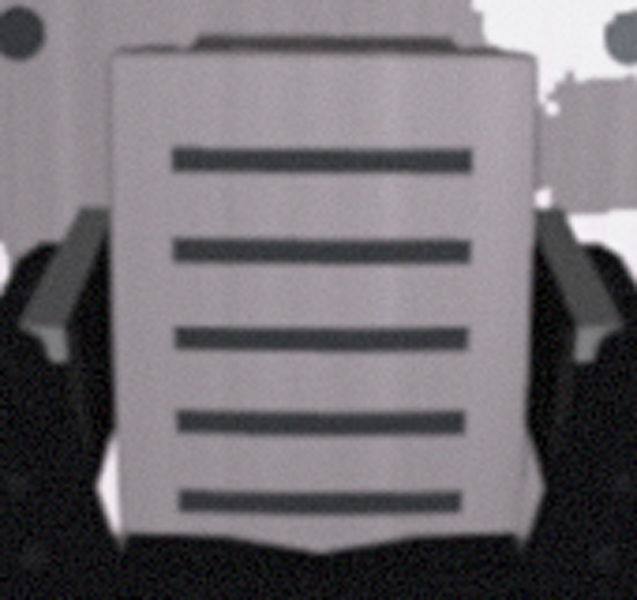

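View pics/k0c.png

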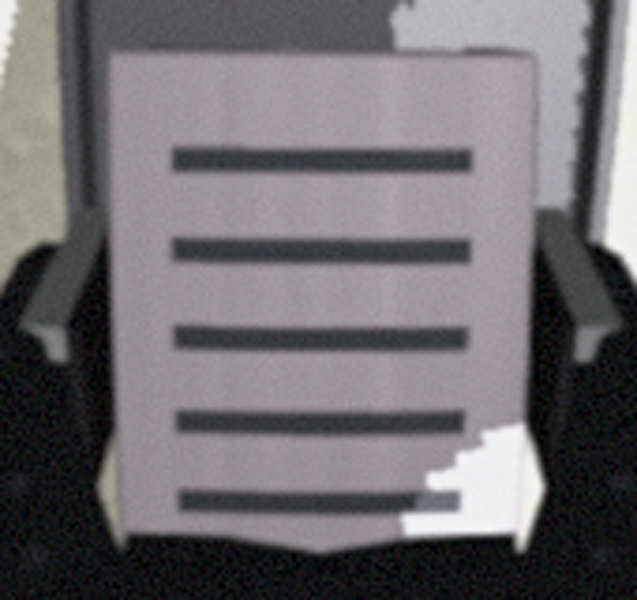

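The cover hasn't moved in the grip, but I tilted the tool the wrong way at the grasp. It therefore hangs lip-up by about 0.25 rad, and its rear edge touched the floor. I'll lift, tilt the tool by 0.245 to level the cover, and lower again.

```bash
python3 - <<'E'
from h import *
move_gripper(0,45)
p=np.array(read_eef_pos()); movel([p[0],p[1],.045],speed=.1)
T=.245; q=down(-.18,T); CT=np.array([-.005,0,-.0224])
c=np.array([.431,-.318])+.006*np.array([np.cos(-.18),np.sin(-.18)])
def tz(z): return (np.array([*c,z])-R.from_quat(q).apply(CT)).tolist()
movel(tz(.070),q.tolist(),speed=.08); movel(tz(.036),speed=.08); pause(.15)
f0=np.array(read_ft_force());z=.034
while z>.018:
    z-=.001; movel(tz(z),speed=.025); pause(.03); f=np.array(read_ft_force())-f0
    if z<.03: print(round(z,4),f.round(1),np.round(read_ft_torque(),2))
    if f[2]>3.: break
save("scene","pics/m0.png"); save("wrist","pics/m0w.png")
print(read_eef_pos(),read_time_s())
E
python3 -c "
import cv2,numpy as np
cv2.imwrite('pics/m0b.png',np.hstack([cv2.resize(cv2.imread('pics/m0w.png'),(400,300)),cv2.resize(cv2.imread('pics/m0.png')[260:384,130:295],(400,300))]))"
```

```text
0.029 [-1.2 -0.3  0.1] [0.05 0.26 0.  ]
0.028 [ 0.8 -0.6  0.9] [0.13 0.35 0.  ]
0.027 [-0.8 -0.6 -0.3] [ 0.03  0.37 -0.02]
0.026 [-0.2 -1.   0.2] [ 0.04  0.3  -0.02]
0.025 [-1.  -2.2 -1.4] [ 0.05  0.31 -0.02]
0.024 [ 0.4 -0.8 -1.1] [0.1  0.36 0.05]
0.023 [-0.9  0.4  3.1] [0.19 0.52 0.02]
[ 0.44731248 -0.32100704  0.00280526] 48.9917
```

View pics/m0b.png

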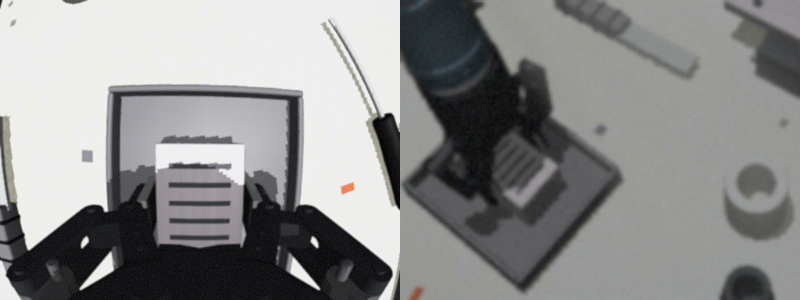

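```bash
python3 - <<'E'
from h import *
move_gripper(.068); pause(.1)
p=np.array(read_eef_pos()); zt=R.from_quat(read_tcp_rot()).apply([0,0,1])
movel((p-zt*.09).tolist(),speed=.12)
save("wrist","pics/n0w.png"); print(read_ft_force(),read_time_s())
p=np.array(read_eef_pos()); movel([p[0]-.0,p[1]+.10,p[2]+.12],down(-.18).tolist(),speed=.25); pause(.1)
P,o=look("n0",["cover_center","cover_lip","lever_grip","tray"]);save("scene","pics/n0s.png"); save("top","pics/n0t.png"); print(read_time_s())
E
python3 -c "
import cv2,numpy as np
cv2.imwrite('pics/n0b.png',np.vstack([np.hstack([cv2.resize(cv2.imread('pics/n0w.png'),(400,300)),cv2.resize(cv2.imread('pics/n0s.png')[260:384,130:295],(400,300))]),np.hstack([cv2.resize(cv2.imread('pics/n0.png'),(400,300)),cv2.resize(cv2.imread('pics/n0t.png'),(400,300))])]))"
```

```text
[-0.37472933 -0.60535154  0.58630467] 50.35
cover_center [([338.4, 136.2], 0.63)]
cover_lip [([331.8, 165.6], 0.69)]
lever_grip [([22.0, 326.3], 0.87), ([17.0, 225.3], 0.86), ([179.6, 189.8], 0.59)]
tray []
51.575
```

View pics/n0b.png

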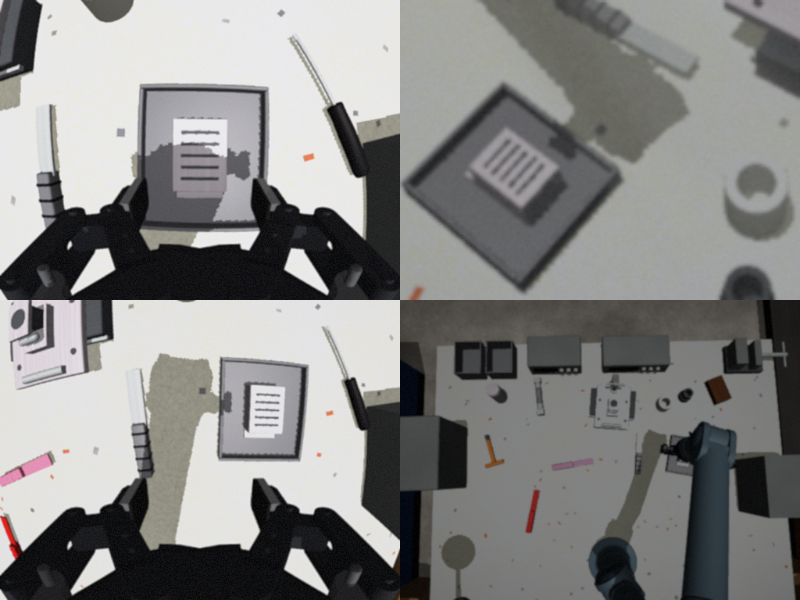

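```bash
python3 -c "
import cv2,numpy as np
cv2.imwrite('pics/n0z.png',np.hstack([cv2.resize(cv2.imread('pics/n0.png')[60:210,270:410],(400,430),interpolation=cv2.INTER_CUBIC),cv2.resize(cv2.imread('pics/n0s.png')[305:360,150:205],(400,430),interpolation=cv2.INTER_CUBIC)]))"
```

```text
(no output)
```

View pics/n0z.png

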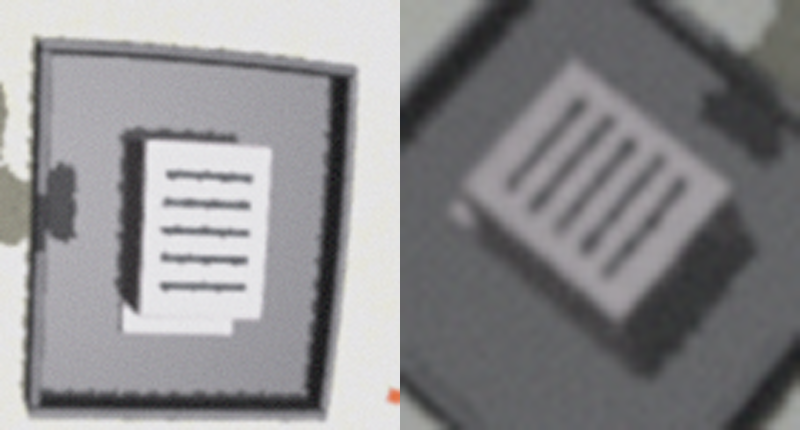

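The cover sits flat and upright in the tray with the lip low at its front edge, the lever lies on the bench, and the robot touches nothing.

```bash
python3 -c "
from h import *
print(read_time_s(),read_ft_force(),read_finger_gap()); sign_off()"
```

```text
51.575 [-0.10146428  0.27890202  0.44857456] 0.06782085082411111
the job is handed in; nothing more can be done
```

The job is handed in at 51.6 s, within the 67 s limit. The cover was popped off its detent with the lever, the lever laid flat on the bench, and the cover set down in the tray.

**Last checks**
- **Popped:** with the lever slackened, the scene picture showed the cover still propped.
- **Tray:** the wrist and scene pictures show the cover upright and flat on the tray floor. I judged flatness by eye and did not fit it after release.
- **Lever:** it lies flat on the bench beside the tray.
- **Bystanders:** none was touched, and they looked unmoved in the last pictures. I did not measure them again.
- **Robot:** it was clear of everything, with the wrist force near zero.

**What failed or disagreed**
- **First grasp missed:** the fingertips stand roughly 35 mm farther back than the tool frame says. The first grasp closed above the lever handle without moving it. I corrected the height from the wrist and scene pictures, and the later bar contact matched the expected height to within 1 mm.
- **Wrong tilt on the cover:** I tilted the tool the wrong way when gripping the cover, so its rear edge touched the tray floor first. The force after taring peaked at about 8 N. I lifted it, levelled it and set it down again, and it touched within 2 mm of the expected height at about 3 N.

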